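Clamp a drilled bar in the hold-down clamp, snug by feel

ROBOT

A 7-joint arm with a two-finger parallel gripper is mounted at the origin on the work surface; the furniture and walls round the work are solid. World frame = base frame: x ahead of the robot, y to its left, z up, the work surface at z = 0. Lengths are in m, angles in rad, forces in N, time in s.
With the tool pointing down it reaches from about 0.4 to 0.85 m from the base axis. Payload 10.4 kg.
Tool frame: the origin (TCP) lies on the centre line of the jaws, within the pads' length; the fingertips stand 11 mm ahead of it and the grasp point (between the pads) lies 8 mm behind it (tip_reach is the distance from the TCP to the fingertips, in m); z points along the fingers, y is the line along which they close (so a half turn about z gives the same grasp; the last joint's range is limited). The gripper opens to 85 mm and grips with 20 to 120 N. Pads are 22 mm wide; open, the fingers measure 114 mm over their backs; the gripper's body (76 mm by 85 mm) begins 54 mm behind the grasp point. The pads swing forward as they close: fully open they stand 13 mm farther back than shut.
Start: joints at [-1.261, 0.332, -0.065, 1.46, 0.022, 1.35, -0.088], TCP at [0.204, 0.591, 0.242] pointing down, gripper open.
Joint ranges: [-2.6, 2.6], [-0.5, 2.12], [-1.47, 1.34], [0.16, 2.42], [-1.27, 4.41], [0.06, 2.06], [-2.6, 2.6]. Speed limits (rad/s): [2.22, 2.22, 2.79, 2.79, 3.14, 3.14, 3.14].

INTERFACE

Orientations are given as a unit quaternion [x, y, z, w].
In Python, from workcell import get_obs, camera, hand_in, tip_reach gives the robot as it stands. The module is installed in compiled form; this text tells all that it offers.
- The arm moves only by the tool move_arm, never from a script. Its argument "plan" is a list of rows, each an object with "delta_pos": the shift along the tool's x, y, z in a scale on which 1.0 is 0.75 m, a list of three; "turn": the turn, a rotation vector about the tool's x, y, z in parts of the range, where 1.0 means pi rad, a list of three; "fingers": the closure, from 0 (fully open) to 1 (shut). A call has 1 to 12 rows; each row is the pose to reach, as a shift and turn from the pose commanded when the call began, along the tool's axes at that moment; what a row does not reach only later rows make up. A row lasts 1/8 s, in which the tool goes at most 62.5 mm and 10.7 degrees, less where a joint would pass 70% of its speed; a pose out of reach is approached as far as the arm can. A call with a gripper value outside its range is refused whole. The fingers move at their own pace and stop on an object; "force" is the grip in N (left out, the last holds). Time passes only in rows, so rows that repeat a pose let the fingers close. It gives the time, the measured TCP pose, the force, the opening and the grip force at its end, in the units of the state.
- get_obs(): the state, without advancing time (a new reading comes with each control period).
- camera(name): name is "side" or "top" or "wrist"; returns a dict with "color" (384x512x3 uint8, red, green, blue), "range_z" (384x512 float32, m along the optical axis (not along the pixel's ray), 0 where there is no reading), "fx", "fy", "cx", "cy" (pixels), "R" (3x3) and "t" (3): a world point X has camera coordinates R X + t; the wrist camera has in their place "tool_from_camera" (4x4, takes a point from camera to tool coordinates, whose origin is the TCP and whose axes are the flange's). Camera axes: x right, y down, z forward; pixel columns grow to the right and rows downward; lengths in m; the calibration is good to about 2 mm. A picture is of the moment at which its call begins: read the wrist's pose just before it.
- hand_in(): hands the job in; it is judged then, once.
The state is a dict: "clock": time; "joint_pos": joint angles; "joint_velocities": joint speeds; "tau": joint torques, N m; "position": TCP position; "ee_rot": TCP orientation; "ft_force": force on the tool from outside, world axes, zero at the start; "torque": the same for the moment, N m; "grip_width": opening from 0.0 (shut) to 1.0 (fully open); "grasp_force": force on a finger pad.
Only numpy, scipy, OpenCV 4.12 (cv2) and the standard library are available. Lean on these libraries where they do the work, as an engineer would, in place of code of your own. Each camera call takes 0.05 s, during which the arm holds its last target. There are 200 camera calls.

TASK

Lay the drilled aluminium flat bar on the bed of the hold-down screw clamp, under its pad, and push it home into the corner of the nest, its side against the fence and its end against the end stop. Then turn the clamp's crank clockwise until the pad has met the bar and taken up its play, and snug it by feel: firm, but not forced. Let go and leave the other loose things where they lie.

Things in the scene. Friction and masses are not known exactly. Their poses are not given: they have to be found in the camera images.
- bar: the work: plain aluminium flat bar with four through holes, 40 (x) x 240 (y) x 20 mm (z), about 0.5 kg, the same end for end; origin at the centre of its underside. Starts flat on the table in front and to the right of the clamp, roughly along world y. Grip it across its width, 25 to 50 mm from its middle on the side away from the end stop: clear of the crank and fence.
- clamp: hold-down screw clamp bolted to the table, placed and turned differently each time. Origin on the table below the spindle axis, z up; own -x is the open throat (roughly towards the robot), own y runs along the nest. Bed: steel plate 16 mm thick, x -45 to +75, y -150 to +60 mm. Column at x +40 to +74, y -18 to +18 mm carries the overhead arm.
- nest_home (a point): where the centre of the bar's underside is when the bar is home: clamp x 0, y -80 mm, on the bed (z 16 mm). The bar's length then runs along the clamp's y, and its far end overhangs the bed by 50 mm.
- fence (a point): middle of the fence's face: the face looks to the clamp's -x, at x +20 mm, from y -75 to +40 mm; the fence is a fixed steel strip 14 mm high on the bed and 8 mm thick
- end_stop (a point): middle of the end stop's face: the face looks to the clamp's -y, at y +40 mm, from x -24 to +22 mm; the stop is a fixed steel strip 14 mm high on the bed and 8 mm thick
- boss (a point): centre of the underside of the overhead arm's round boss, 88 mm above the table; boss and arm reach up to 122 mm, 21 mm from the axis towards the clamp's -x. The bar must go in below the pad from the open side (-x).
- pad: round steel pressure pad, 32 mm across, on the spindle axis under the boss; origin at the centre of its underside, 52 to 73 mm above the table at the start. It sits loosely on the spindle's nose: after it meets the bar (top at 36 mm) the spindle goes an unknown 0 to 5 mm further (up to a quarter turn) with only 2 N on the bar; only then the clamping force builds.
- crank_axis (a point): on the crank's axis, at the height of knob_grip. Clockwise from above lowers the spindle 28 mm a turn (fast thread); the crank stays at its height; it needs 0.8 to 1.6 turns in all. Past the play a sprung nose adds about 15 N of pad force per mm of spindle (67 N per radian of crank). Snug is 30 to 95 N (aim for 60 N); above 140 N the bar is marred.
- knob_grip (a point): on the axis of the crank's upright black knob, 20 mm below its top, always 167 mm above the table. Knob 22 mm across, 45 mm tall, free to spin on its pin, 45 mm from the crank axis. Turning free takes about 10 N along the path (screw friction, which also holds the crank where it is left); every 10 N of pad force adds about 1 N: snug is felt as some 6 N (3 to 9.5 N) more than free.
- paste_tin: bystander: round tin, 70 mm across, 53 mm tall, left of the work; origin under its centre
- weld_magnet: bystander: flat three-cornered welding magnet, 68x90x15 mm, right of the clamp; origin under its centre
- bearing_block: bystander: grey bearing block 68x126x32 mm, left of the clamp; origin under its centre
- coupling: bystander: rusty pipe coupling 39x44x39 mm, right; origin under its centre
- tape_measure: bystander: tape measure 36x81x70 mm at the back right; origin under its centre
- bolt: bystander: rusty hexagon bolt 24x75x21 mm, in front of the clamp; origin under its centre
Not all that is in view belongs to the job. What is shaped like the bar but pink is not meant.

How it is judged:
By the outcome, as a careful person would: the job done as asked, in the order asked, and still so for the second after the job is handed in, with the robot touching nothing.
It also fails if it takes over 72 s, if anything falls off the work surface, if the arm or the gripper's body presses on something with over 40 N, if the wrist force passes 120 N, or if a joint passes its speed limit or range.

## Working session

There is one attempt and no reset: what is moved stays moved. The work goes in short steps, Python scripts to look and compute and a tool call to move; the robot and the scene stay as the last step left them, time stands still between calls to the robot, and variables do not carry over. Pictures are saved under pics/ and viewed, at most 10 in all, crops included, and the job is handed in when it is done.

Besides the shell and the picture viewer there is one more tool, called after "Request:" in YAML: its name, and indented under it one key for each argument. move_arm: Moves the arm, as the interface text tells. Its arguments: {"type":"object","properties":{"plan":{"type":"array","items":{"type":"object","properties":{"delta_pos":{"type":"array","items":{"type":"number"}},"turn":{"type":"array","items":{"type":"number"}},"fingers":{"type":"number"}}}},"force":{"type":"number"}},"required":["plan"]}

```bash
mkdir -p pics
cat > h.py <<'E'
import numpy as np, cv2
from workcell import get_obs, camera, hand_in, tip_reach
from scipy.spatial.transform import Rotation as Ro
def world(c,u,v,z=None):
    """pixel -> world by depth, or on plane z"""
    R,t=np.array(c["R"]),np.array(c["t"])
    d=np.array([(u-c["cx"])/c["fx"],(v-c["cy"])/c["fy"],1.])
    o=-R.T@t; w=R.T@d
    s=c["range_z"][int(round(v)),int(round(u))] if z is None else (z-o[2])/w[2]
    return o+s*w
def cloud(c):
    v,u=np.mgrid[:384,:512]; Z=c["range_z"]
    P=np.stack([(u-c["cx"])/c["fx"]*Z,(v-c["cy"])/c["fy"]*Z,Z],-1)
    return (P-np.array(c["t"]))@np.array(c["R"])
def pix(c,X):
    p=np.array(c["R"])@X+np.array(c["t"]); return p[0]/p[2]*c["fx"]+c["cx"],p[1]/p[2]*c["fy"]+c["cy"]
def save(n,im,s=1):
    cv2.imwrite("pics/"+n+".png",cv2.resize(im[:,:,::-1],None,fx=s,fy=s,interpolation=cv2.INTER_CUBIC))
E
python3 - <<'E'
from h import *
import pickle
o=get_obs(); print({k:np.round(v,3) for k,v in o.items()}, tip_reach if not callable(tip_reach) else tip_reach())
for n in("top","side"):
    c=camera(n); pickle.dump(c,open(n+".pkl","wb")); save(n,c["color"],1.5)
    print(n,c["fx"],np.round(-np.array(c["R"]).T@c["t"],3),np.round(c["R"],2).tolist())
E
```

```text
{'clock': np.float64(0.0), 'joint_pos': array([-1.261,  0.333, -0.065,  1.461,  0.022,  1.35 , -0.088]), 'joint_velocities': array([ 0.001, -0.001,  0.   , -0.   ,  0.001, -0.001,  0.001]), 'tau': array([-1.0000e-03, -6.2544e+01,  4.9000e-02, -3.9161e+01,  1.6000e-02,
        1.0000e-02,  0.0000e+00]), 'position': array([0.204, 0.59 , 0.241]), 'ee_rot': array([ 0.166,  0.986, -0.001, -0.   ]), 'ft_force': array([-0.529,  0.264,  1.04 ]), 'torque': array([0.013, 0.02 , 0.007]), 'grasp_force': np.float64(0.0), 'grip_width': np.float64(1.005)} 0.011
top 449.4372144536307 [ 0.154 -0.051  1.652] [[0.0, -1.0, -0.0], [-0.98, -0.0, -0.18], [0.18, 0.0, -0.98]]
side 401.72531776315947 [ 0.02  -0.957  0.826] [[0.91, -0.42, 0.0], [-0.23, -0.51, -0.82], [0.35, 0.75, -0.57]]
```

View pics/top.png

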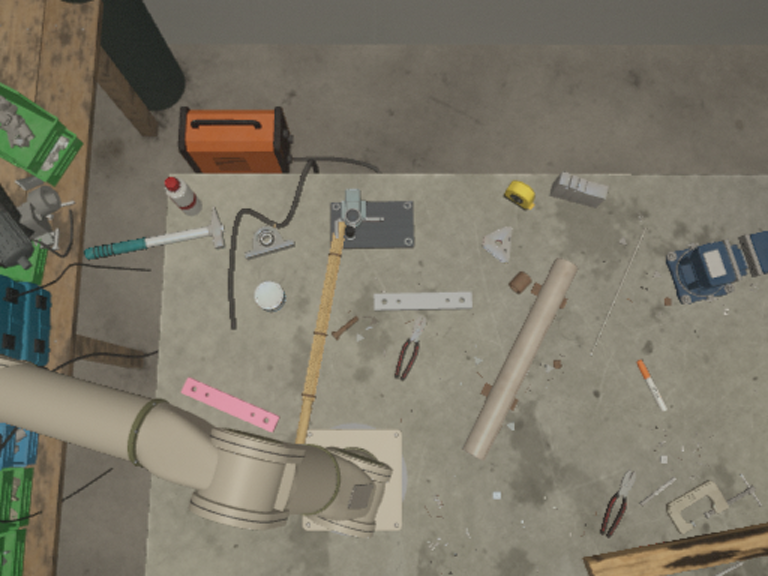

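View pics/side.png

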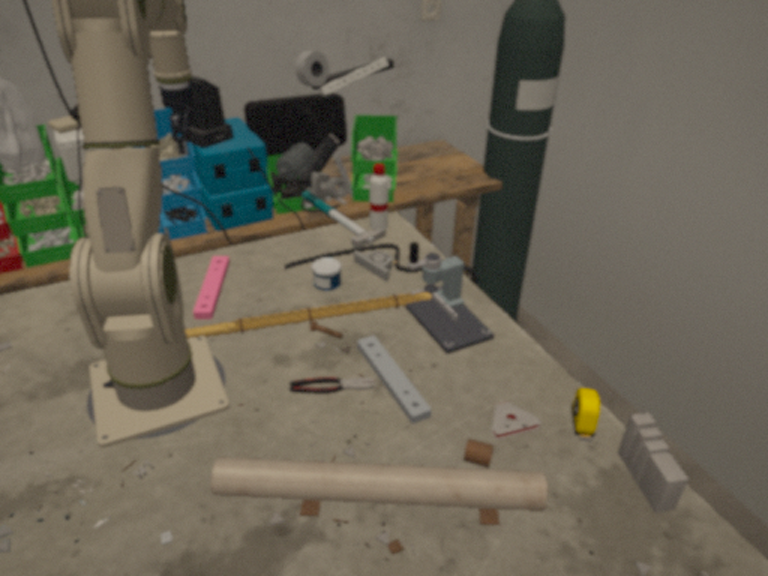

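The top view shows the aluminium bar at px (423,300) in the 1.5x picture, the pink decoy at (230,405), and the clamp at (370,222) with its black knob at about (349,232). A yellow stick runs from the robot to the clamp. The grey bar with holes fits the description, so I'll confirm it in a crop.

Run:
```python
from h import *
import pickle
t=pickle.load(open("top.pkl","rb")); s=pickle.load(open("side.pkl","rb"))
a=t["color"][115:220,205:325]; b=s["color"][145:285,225:345]
im=np.hstack([cv2.resize(a,(480,420),interpolation=cv2.INTER_CUBIC),cv2.resize(b,(320,373),interpolation=cv2.INTER_CUBIC) if 0 else cv2.copyMakeBorder(cv2.resize(b,(320,373),interpolation=cv2.INTER_CUBIC),0,47,0,0,cv2.BORDER_CONSTANT)])
save("crop1",im)
W=cloud(t)
# bar: top surface height ~0.02
g=W[190:212,245:320]; 
col=t["color"].astype(int)
sub=np.zeros((384,512),bool); sub[188:214,240:322]=1
m=sub&(W[:,:,2]>0.012)&(W[:,:,2]<0.03)&(col.min(2)>110)
print(m.sum()); P=W[m]
r=cv2.minAreaRect((P[:,:2]*1000).astype(np.float32)); print("bar",r,np.median(P[:,2]),cv2.boxPoints(r).tolist())
# stick heights
for v,u in((155,226),(180,220),(200,216),(240,210),(280,203)):
    print("stick",np.round(W[v,u],3),col[v,u])
for v in range(120,170,3): print(v,np.round(W[v,216:280:4,2]*1000).astype(int))
```

```text
664
bar ((415.4234924316406, -182.06333923339844), (73.54914093017578, 260.5715637207031), 5.317350387573242) 0.01905730431034597 [[366.73333740234375, -55.7462043762207], [390.88104248046875, -315.1964416503906], [464.1136474609375, -308.3804626464844], [439.9659423828125, -48.93023681640625]]
stick [0.593 0.037 0.03 ] [174 148 103]
stick [0.499 0.059 0.024] [179 155 108]
stick [0.423 0.072 0.033] [179 154 108]
stick [0.277 0.092 0.029] [162 138  95]
stick [0.136 0.115 0.018] [187 163 115]
120 [ 3  0 -4  3 -3  3 -5  4  0  1  0 -1 -4  1  2 -4]
123 [ 1 -5  0  2  6 -6 -1  7 -4 -4 -1  3  1  0 -1 -4]
126 [  0 -10   0  -2 118 122  -4 -10   2  -7   3  -3   0  -4  -1   0]
129 [  7   1  -3   2 122 130  92  -7  -2   0   1   0   0   4  11 -12]
132 [ -2   1  -2  -1 123 122 109   0  -4  -1   2  -2   3  -9  -1  -2]
135 [  3  -7  17  23 120 121  96  17  13  13  12   9  16   9  11  -1]
138 [ -1   4  21  20 120 116  74  14  16  16  25  17  16  18  14   3]
141 [ -2  15  22  19 148 154  42  11  15  11  22  17  22  12  23  -7]
144 [  0   5  17  30 153 146 144  22   9  13  17  10   8   5  22  -6]
147 [  1  12  26  25 140 145 119  32  27  21  14  16  20  14  13   1]
150 [ -2  -3  25  30 133 135  99  19  15  11  16  17  12  12  20  -6]
153 [  0  -5  28  21 186 181  11  14  12   9  21  19  16  15  12   4]
156 [ -3   2  29  22 174 159  14  12  13  14  13  15  17  13  26  -2]
159 [  2  -2  34  21 140  20  13   7  15  17  18  12  20   6  17  -8]
162 [ 1  6 17 23 19 10 15 14 13 17  7 13 14 15 21  2]
165 [-5  6 31 23 16  5 10 16 -3 11  8  9  1  6 -6 -5]
168 [-2 20 26  4  0  2 -2 -3  0 -5  0 -1 -3 -5 -1 -6]
```

View pics/crop1.png

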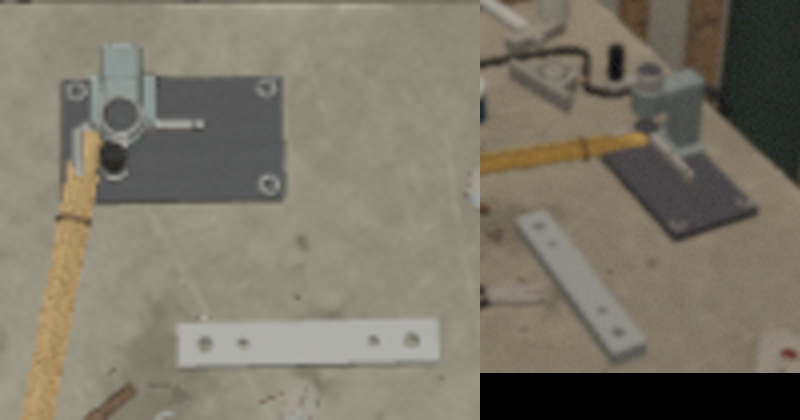

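The bar is confirmed: the grey-white flat bar with four holes, crop px (178–440, 320–365). The pink one is the decoy. A bamboo cane ends inside the nest by the end stop, at crop px (92,130). I'll measure the clamp and plan a wrist look.

Run:
```python
from h import *
import pickle
t=pickle.load(open("top.pkl","rb")); 
P=lambda u,v,z: world(t,205+(u+.5)/4-.5,115+(v+.5)/4-.5,z)
for n,u,v,z in(("bedTL",61,79,.016),("TR",283,77,.016),("BR",285,203,.016),("BL",62,205,.016),("screwTR",266,88,.02),("screwBR",270,184,.02),("screwTL",76,91,.02),("axis",120,115,.145),("knob",114,157,.187),("rodend",203,124,.15),("endstop",78,150,.03),("caneend",92,130,.03),("cane2",72,217,.027),("barTL",178,325,.02),("barTR",438,320,.02),("barBL",178,367,.0),("barBR",440,362,.0),("h1",205,343,.02),("h2",243,342,.02),("h3",374,341,.02),("h4",412,340,.02)):
    print(n,np.round(P(u,v,z)[:3],4))
W=cloud(t);c=t["color"].astype(int)
m=(c[:,:,0]-c[:,:,2]>45)&(c[:,:,0]>130); m[:, :195]=0; m[:,235:]=0
for v in range(146,300,6):
    k=np.where(m[v])[0]
    if len(k): q=W[v,k]; print(v,k[0],k[-1],np.round(np.median(q,0),3),round(np.ptp(q[:,1]),3))
w=camera("wrist"); print(np.round(w["tool_from_camera"],3).tolist(),w["fx"])
```

```text
bedTL [0.6778 0.0621 0.016 ]
TR [ 0.6799 -0.1484  0.016 ]
BR [ 0.5571 -0.149   0.016 ]
BL [0.555  0.0596 0.016 ]
screwTR [ 0.6678 -0.132   0.02  ]
screwBR [ 0.5744 -0.1349  0.02  ]
screwTL [0.6647 0.0475 0.02  ]
axis [0.6039 0.0014 0.145 ]
knob [0.5547 0.0048 0.187 ]
rodend [ 0.5944 -0.0707  0.15  ]
endstop [0.6044 0.0444 0.03  ]
caneend [0.6237 0.0315 0.03  ]
cane2 [0.5409 0.0494 0.027 ]
barTL [ 0.4405 -0.049   0.02  ]
barTR [ 0.4453 -0.2887  0.02  ]
barBL [ 0.4044 -0.049   0.    ]
barBR [ 0.4092 -0.2925  0.    ]
h1 [ 0.4237 -0.0739  0.02  ]
h2 [ 0.4246 -0.1088  0.02  ]
h3 [ 0.4256 -0.2294  0.02  ]
h4 [ 0.4266 -0.2643  0.02  ]
152 226 229 [0.606 0.032 0.025] 0.011
158 222 228 [0.583 0.037 0.025] 0.022
164 221 228 [0.56  0.043 0.027] 0.026
170 219 225 [0.536 0.052 0.028] 0.023
176 218 225 [0.514 0.053 0.024] 0.026
182 217 224 [0.492 0.057 0.021] 0.026
188 216 223 [0.469 0.06  0.025] 0.027
194 215 222 [0.446 0.063 0.025] 0.026
200 214 221 [0.424 0.067 0.023] 0.025
206 213 220 [0.402 0.07  0.025] 0.025
212 212 219 [0.38  0.073 0.024] 0.026
218 211 218 [0.358 0.077 0.025] 0.025
224 209 216 [0.335 0.084 0.027] 0.026
230 208 215 [0.314 0.087 0.026] 0.025
236 207 214 [0.292 0.09  0.025] 0.026
242 206 213 [0.271 0.094 0.023] 0.025
248 205 212 [0.249 0.097 0.023] 0.026
254 204 211 [0.228 0.1   0.022] 0.026
260 203 210 [0.206 0.103 0.025] 0.025
266 202 209 [0.185 0.106 0.026] 0.024
272 201 207 [0.164 0.111 0.022] 0.021
278 200 205 [0.143 0.117 0.022] 0.018
284 199 204 [0.122 0.12  0.02 ] 0.018
290 198 203 [0.101 0.122 0.025] 0.018
[[0.001, -0.954, -0.301, 0.078], [1.0, 0.001, 0.001, 0.002], [-0.001, -0.301, 0.954, -0.131], [0.0, 0.0, 0.0, 1.0]] 330.699614926361
```

The bamboo cane reads about 25 mm tall even over the bed, so I'll take a closer look with the wrist camera before committing.

The rows are not in the units I measure in: shifts go in shares of 0.75 m and turns go in shares of pi rad. I convert before sending: -0.44 m is -0.5867, -0.366 m is -0.488, 1.24 rad is 0.3947.

Request:
move_arm:
  plan:
    - {"delta_pos":[-0.5867,-0.488,-0.08],"turn":[0,0,0.3947]}
    - {"delta_pos":[-0.5867,-0.488,-0.08],"turn":[0,0,0.3947]}
    - {"delta_pos":[-0.5867,-0.488,-0.08],"turn":[0,0,0.3947]}
    - {"delta_pos":[-0.5867,-0.488,-0.08],"turn":[0,0,0.3947]}
    - {"delta_pos":[-0.5867,-0.488,-0.08],"turn":[0,0,0.3947]}
    - {"delta_pos":[-0.5867,-0.488,-0.08],"turn":[0,0,0.3947]}
    - {"delta_pos":[-0.5867,-0.488,-0.08],"turn":[0,0,0.3947]}
    - {"delta_pos":[-0.5867,-0.488,-0.08],"turn":[0,0,0.3947]}
    - {"delta_pos":[-0.5867,-0.488,-0.08],"turn":[0,0,0.3947]}
    - {"delta_pos":[-0.5867,-0.488,-0.08],"turn":[0,0,0.3947]}
    - {"delta_pos":[-0.5867,-0.488,-0.08],"turn":[0,0,0.3947]}
    - {"delta_pos":[-0.5867,-0.488,-0.08],"turn":[0,0,0.3947]}

```text
validation failed for argument at $.pl...
```

```bash
cat >> h.py <<'E'
def wrist():
    """wrist picture with R,t filled in from the pose read just before"""
    o=get_obs(); w=dict(camera("wrist")); A=Ro.from_quat(o["ee_rot"]).as_matrix(); T=np.array(w["tool_from_camera"])
    Rwc=A@T[:3,:3]; o_=A@T[:3,3]+o["position"]; w["R"]=Rwc.T; w["t"]=-Rwc.T@o_; return o,w
E
python3 - <<'E'
from h import *
import pickle
o,w=wrist(); pickle.dump(w,open("w1.pkl","wb")); print(o["clock"],o["position"],o["ee_rot"],o["ft_force"],o["joint_pos"])
save("w1",w["color"],1.5)
c=w["color"].astype(int); W=cloud(w)
m=(c[:,:,0]-c[:,:,2]>40)&(c[:,:,0]>120)
for x in np.arange(.36,.64,.02):
    k=m&(abs(W[:,:,0]-x)<.004)&(W[:,:,2]<.08)
    if k.sum()>3: q=W[k]; print(round(x,2),k.sum(),np.round([q[:,1].min(),q[:,1].max(),np.percentile(q[:,2],90),np.median(q[:,2])],4))
E
```

```text
0.15 [0.20410325 0.59044333 0.24168115] [ 1.65636779e-01  9.86186666e-01 -5.57568615e-04 -7.36875290e-05] [-0.9537882  -0.55442653 -0.29493397] [-1.26057222  0.33275922 -0.06469968  1.4607426   0.02159096  1.34991052
 -0.0884978 ]
0.36 66 [ 0.7605  0.8108 -0.1286 -0.1298]
0.38 45 [ 0.7601  0.8034 -0.1283 -0.1295]
0.4 107 [ 0.7621  0.8125 -0.1289 -0.13  ]
0.42 127 [ 0.7608  0.8154 -0.1287 -0.13  ]
0.44 108 [ 0.7603  0.8123 -0.129  -0.1299]
0.46 95 [ 0.761   0.8109 -0.1287 -0.13  ]
0.48 63 [ 0.7604  0.8239 -0.129  -0.13  ]
0.5 117 [ 0.7607  0.8338 -0.1288 -0.13  ]
0.52 104 [ 0.7598  0.8362 -0.1288 -0.1299]
0.54 36 [ 0.7759  0.8424 -0.1289 -0.1298]
0.56 24 [ 0.8073  0.8229 -0.1288 -0.1302]
```

View pics/w1.png

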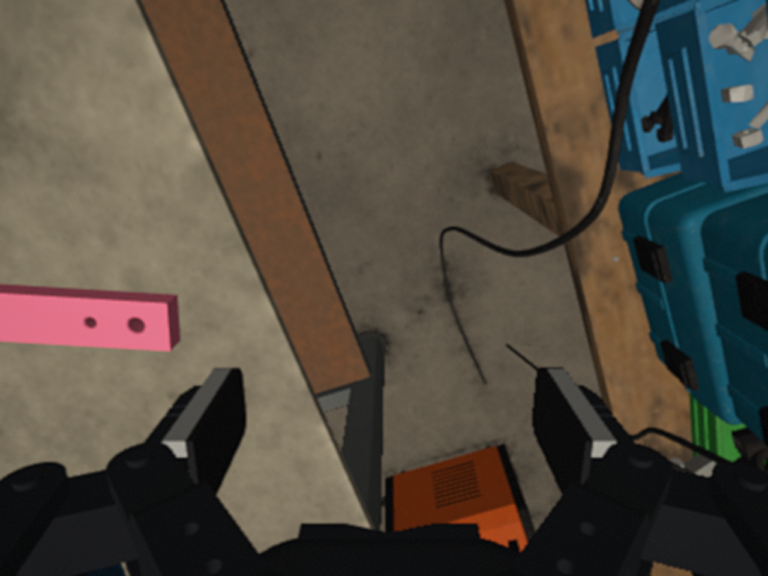

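The move was refused, so the arm hasn't moved. This picture shows only the pink bar, at (90,320), and the floor. I'll retry with the fingers value in every row.

To row units: -0.44 m is -0.5867, -0.366 m is -0.488, 1.24 rad is 0.3947.

Request:
move_arm:
  plan:
    - {"delta_pos":[-0.5867,-0.488,-0.08],"turn":[0,0,0.3947],"fingers":0}
    - {"delta_pos":[-0.5867,-0.488,-0.08],"turn":[0,0,0.3947],"fingers":0}
    - {"delta_pos":[-0.5867,-0.488,-0.08],"turn":[0,0,0.3947],"fingers":0}
    - {"delta_pos":[-0.5867,-0.488,-0.08],"turn":[0,0,0.3947],"fingers":0}
    - {"delta_pos":[-0.5867,-0.488,-0.08],"turn":[0,0,0.3947],"fingers":0}
    - {"delta_pos":[-0.5867,-0.488,-0.08],"turn":[0,0,0.3947],"fingers":0}
    - {"delta_pos":[-0.5867,-0.488,-0.08],"turn":[0,0,0.3947],"fingers":0}
    - {"delta_pos":[-0.5867,-0.488,-0.08],"turn":[0,0,0.3947],"fingers":0}
    - {"delta_pos":[-0.5867,-0.488,-0.08],"turn":[0,0,0.3947],"fingers":0}
    - {"delta_pos":[-0.5867,-0.488,-0.08],"turn":[0,0,0.3947],"fingers":0}
    - {"delta_pos":[-0.5867,-0.488,-0.08],"turn":[0,0,0.3947],"fingers":0}
    - {"delta_pos":[-0.5867,-0.488,-0.08],"turn":[0,0,0.3947],"fingers":0}
  force: 60

```text
clock: 1.7
position: [0.4997, 0.103, 0.3019]
ee_rot: [0.707, 0.707, -0.0, -0.0]
ft_force: [0.0, 0.6, 0.2]
grip_width: 0.998
grasp_force: 0.0
```

Run:
```python
from h import *
import pickle
o,w=wrist(); pickle.dump(w,open("w1.pkl","wb")); print(o["clock"],o["position"],o["ee_rot"],o["ft_force"],o["joint_pos"])
save("w2",w["color"],1.5)
c=w["color"].astype(int); W=cloud(w)
m=(c[:,:,0]-c[:,:,2]>40)&(c[:,:,0]>120)
for x in np.arange(.36,.64,.02):
    k=m&(abs(W[:,:,0]-x)<.004)&(W[:,:,2]<.08)
    if k.sum()>3: q=W[k]; print(round(x,2),k.sum(),np.round([q[:,1].min(),q[:,1].max(),np.percentile(q[:,2],90),np.median(q[:,2])],4))
```

```text
1.7 [0.49968519 0.10296829 0.30194352] [ 7.06855256e-01  7.07358082e-01 -1.64796121e-04 -4.03285565e-04] [0.00412228 0.59632543 0.17243523] [-0.74045465  0.03672742  0.46497108  1.6871481  -0.01719778  1.42231648
 -0.27248699]
0.36 106 [0.0655 0.0948 0.0292 0.026 ]
0.38 103 [0.0608 0.0919 0.0295 0.026 ]
0.4 98 [0.0581 0.0881 0.0292 0.0258]
0.42 106 [0.0544 0.0856 0.029  0.0254]
0.44 108 [0.0517 0.0816 0.029  0.0259]
0.46 118 [0.0412 0.0782 0.0288 0.0256]
0.48 99 [0.0443 0.075  0.0286 0.0254]
0.5 101 [0.0406 0.0713 0.0286 0.0257]
0.52 102 [0.038  0.067  0.0289 0.0258]
0.54 13 [0.0367 0.064  0.0269 0.0234]
0.56 106 [0.0311 0.0605 0.0288 0.0258]
0.58 79 [0.03   0.0578 0.0285 0.0248]
0.6 49 [0.0327 0.0551 0.0269 0.0254]
0.62 42 [0.0274 0.0409 0.0277 0.0267]
```

View pics/w2.png

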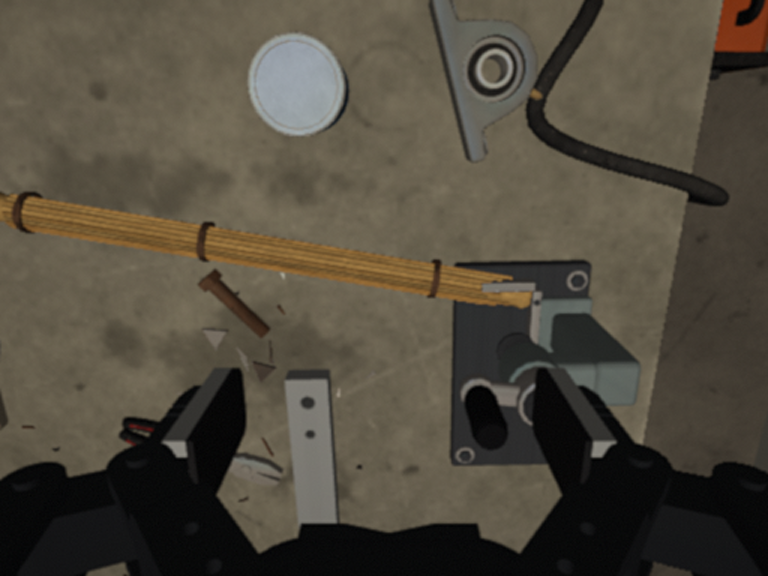

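This shows a tied bundle of rods from (10,210) to (530,300). It passes through the bed edge and the end stop at (510,287), and its top stays at a constant z of about 0.027. It may be unsolid scenery, so I'll poke it gently with the shut fingertips to find out.

To row units: 0.269 m is 0.3587, 0.268 m is 0.3573.

Request:
move_arm:
  plan:
    - {"delta_pos":[-0.0627,0,0.08],"turn":[0,0,0],"fingers":1}
    - {"delta_pos":[-0.0627,0,0.16],"turn":[0,0,0],"fingers":1}
    - {"delta_pos":[-0.0627,0,0.24],"turn":[0,0,0],"fingers":1}
    - {"delta_pos":[-0.0627,0,0.32],"turn":[0,0,0],"fingers":1}
    - {"delta_pos":[-0.0627,0,0.344],"turn":[0,0,0],"fingers":1}
    - {"delta_pos":[-0.0627,0,0.352],"turn":[0,0,0],"fingers":1}
    - {"delta_pos":[-0.0627,0,0.3573],"turn":[0,0,0],"fingers":1}
    - {"delta_pos":[-0.0627,0,0.3587],"turn":[0,0,0],"fingers":1}

```text
clock: 2.75
position: [0.501, 0.0546, 0.0342]
ee_rot: [0.708, 0.707, 0.001, 0.0]
ft_force: [0.0, -0.6, 0.4]
grip_width: -0.003
grasp_force: 0.0
```

To row units: 0.012 m is 0.016, 0.01 m is 0.0133.

Request:
move_arm:
  plan:
    - {"delta_pos":[0,0,0.0067],"turn":[0,0,0],"fingers":1}
    - {"delta_pos":[0,0,0.0133],"turn":[0,0,0],"fingers":1}
    - {"delta_pos":[0,0,0.016],"turn":[0,0,0],"fingers":1}

```text
clock: 3.12
position: [0.5002, 0.0541, 0.021]
ee_rot: [0.708, 0.706, -0.0, -0.0]
ft_force: [0.2, -0.7, 0.2]
grip_width: 0.001
grasp_force: 0.0
```

Run:
```python
from h import *
o,w=wrist(); print(o["clock"],o["position"],o["ft_force"])
save("w3",w["color"],1)
```

```text
3.125 [0.50021432 0.05406211 0.02100554] [ 0.20406228 -0.71684686  0.21409725]
```

View pics/w3.png

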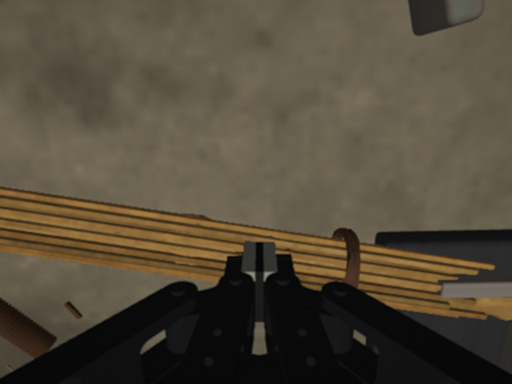

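The tip went to z=0.010 inside the bundle with zero force, so the bundle isn't solid and I can ignore it. Now I'll go for the bar.

To row units: -0.253 m is -0.3373, -0.12 m is -0.16, -0.013 rad is -0.0041.

Request:
move_arm:
  plan:
    - {"delta_pos":[0,0,-0.08],"turn":[0,0,0],"fingers":1}
    - {"delta_pos":[-0.08,-0.0267,-0.1067],"turn":[0,0,-0.0041],"fingers":0}
    - {"delta_pos":[-0.16,-0.0533,-0.1067],"turn":[0,0,-0.0041],"fingers":0}
    - {"delta_pos":[-0.24,-0.0733,-0.1067],"turn":[0,0,-0.0041],"fingers":0}
    - {"delta_pos":[-0.3133,-0.1,-0.1067],"turn":[0,0,-0.0041],"fingers":0}
    - {"delta_pos":[-0.3373,-0.1,-0.08],"turn":[0,0,-0.0041],"fingers":0}
    - {"delta_pos":[-0.3373,-0.1,-0.04],"turn":[0,0,-0.0041],"fingers":0}
    - {"delta_pos":[-0.3373,-0.1,0],"turn":[0,0,-0.0041],"fingers":0}
    - {"delta_pos":[-0.3373,-0.1,0.012],"turn":[0,0,-0.0041],"fingers":0}
    - {"delta_pos":[-0.3373,-0.1,0.0133],"turn":[0,0,-0.0041],"fingers":0}

```text
clock: 4.42
position: [0.4248, -0.1989, 0.0114]
ee_rot: [0.703, 0.711, -0.0, -0.0]
ft_force: [0.2, -0.1, 0.0]
grip_width: 0.998
grasp_force: 0.0
```

Run:
```python
from h import *
o=get_obs(); print(o["clock"],o["position"],o["ee_rot"],o["ft_force"],o["grip_width"])
w=camera("top"); save("t2",w["color"][140:250,190:330],5)
```

```text
4.425 [ 0.42482021 -0.19889689  0.01140881] [ 7.03266400e-01  7.10926368e-01 -2.10006939e-04 -1.59347562e-04] [ 0.23632133 -0.13020025  0.02755767] 0.998032023943446
```

View pics/t2.png

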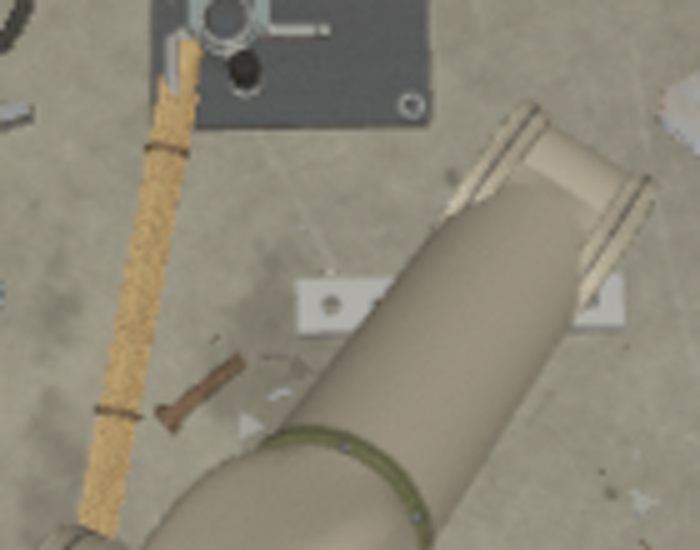

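The bar is undisturbed, with its visible ends at px (297–625, 280–335) and the gripper over its near-right part. Closing and lifting.

To row units: -0.024 m is -0.032, -0.022 m is -0.0293.

Request:
move_arm:
  plan:
    - {"delta_pos":[0,0,0],"turn":[0,0,0],"fingers":1}
    - {"delta_pos":[0,0,0],"turn":[0,0,0],"fingers":1}
    - {"delta_pos":[0,0,0],"turn":[0,0,0],"fingers":1}
    - {"delta_pos":[0,0,0],"turn":[0,0,0],"fingers":1}
    - {"delta_pos":[0,0,-0.0133],"turn":[0,0,0],"fingers":1}
    - {"delta_pos":[0,0,-0.0293],"turn":[0,0,0],"fingers":1}
    - {"delta_pos":[0,0,-0.032],"turn":[0,0,0],"fingers":1}
    - {"delta_pos":[0,0,-0.032],"turn":[0,0,0],"fingers":1}
  force: 60

```text
clock: 5.48
position: [0.425, -0.1986, 0.0354]
ee_rot: [0.703, 0.711, 0.0, 0.0]
ft_force: [-0.2, 0.4, -4.7]
grip_width: 0.453
grasp_force: 61.8
```

Run:
```python
from h import *
o,w=wrist(); print(o["clock"],o["position"],o["ee_rot"],o["ft_force"],o["torque"],o["grip_width"],o["grasp_force"])
save("w4",w["color"],1.5)
```

```text
5.475 [ 0.42498744 -0.19863162  0.03543264] [7.03141517e-01 7.11049880e-01 2.52025683e-04 1.07924423e-04] [-0.17494354  0.3808156  -4.67211222] [-0.1144112   0.01082096  0.03942585] 0.45314092028066016 61.77698493003845
```

View pics/w4.png

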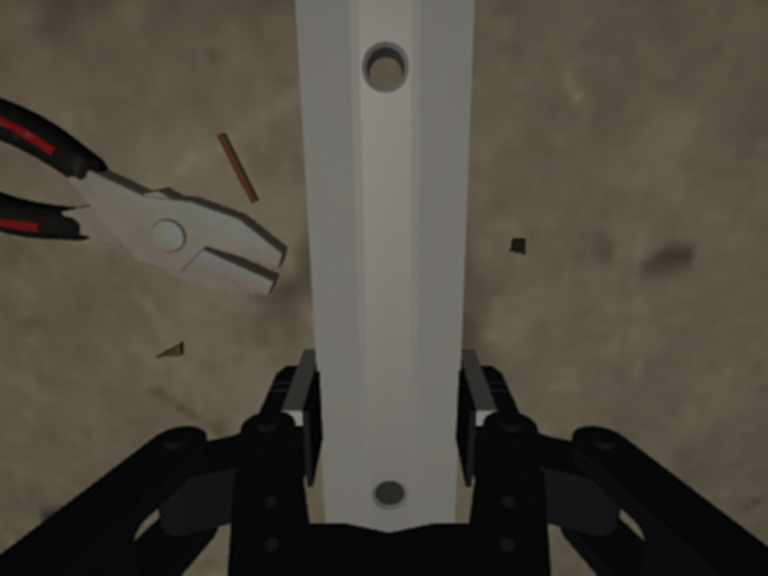

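The bar is held squarely, lying between px x≈300 and 470, and the 4.7 N reading matches its weight. Carrying it in under the pad, about 10 mm short of home in x and y.

To row units: 0.168 m is 0.224, 0.16 m is 0.2133, 0.001 rad is 0.0003.

Request:
move_arm:
  plan:
    - {"delta_pos":[0.0267,0.06,0],"turn":[0,0,0.0003],"fingers":1}
    - {"delta_pos":[0.06,0.12,0],"turn":[0,0,0.0003],"fingers":1}
    - {"delta_pos":[0.0907,0.1733,0],"turn":[0,0,0.0003],"fingers":1}
    - {"delta_pos":[0.1067,0.2133,0],"turn":[0,0,0.0003],"fingers":1}
    - {"delta_pos":[0.1067,0.224,0.0013],"turn":[0,0,0.0003],"fingers":1}
    - {"delta_pos":[0.1067,0.224,0.0053],"turn":[0,0,0.0003],"fingers":1}
    - {"delta_pos":[0.1067,0.224,0.008],"turn":[0,0,0.0003],"fingers":1}

```text
clock: 6.4
position: [0.5906, -0.1178, 0.0287]
ee_rot: [0.704, 0.71, -0.001, -0.0]
ft_force: [-0.9, -0.4, -4.5]
grip_width: 0.454
grasp_force: 61.9
```

Run:
```python
from h import *
import pickle
o,w=wrist(); print(o["clock"],o["position"],o["ee_rot"],o["ft_force"],o["torque"])
pickle.dump(w,open("w5.pkl","wb")); save("w5",w["color"],1.5)
for n,X in(("home corner BL",(.6229,.041,.036)),("stopface",(.602,.0414,.03)),("fence end",(.6228,-.0739,.03)),("fence front",(.6217,.04,.03))): print(n,np.round(np.array(pix(w,np.array(X)))*1.5))
```

```text
6.4 [ 0.59064638 -0.1178377   0.0287118 ] [ 7.04093673e-01  7.10106757e-01 -5.17937370e-04 -4.74140564e-04] [-0.93163667 -0.40809386 -4.53000915] [-0.13807101  0.03835899  0.04212719]
home corner BL [ 565. -317.]
stopface [ 452. -296.]
fence end [508. 258.]
fence front [ 549. -286.]
```

View pics/w5.png

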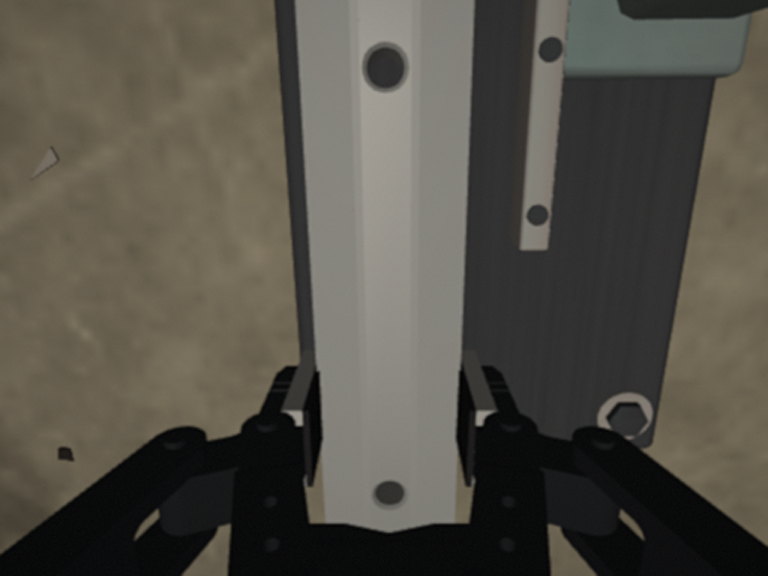

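Run:
```python
from h import *
import pickle
w=pickle.load(open("w5.pkl","rb"))
for n,u,v,z in(("fence end left",520,250,.03),("fence end right",548,250,.03),("fence far left",538,3,.03),("bar R",465,250,.0375),("bar R far",474,3,.0375),("bar L",313,250,.0375),("bar L far",297,3,.0375),("bedcorner",651,446,.016),("bed R far",716,80,.016),("bed L",300,330,.016),("bed L far",277,3,.016),("hole",385,67,.0375)):
    print(n,np.round(world(w,(u+.5)/1.5-.5,(v+.5)/1.5-.5,z),4))
```

```text
fence end left [ 0.6258 -0.0717  0.03  ]
fence end right [ 0.6333 -0.0716  0.03  ]
fence far left [ 0.6247 -0.0121  0.03  ]
bar R [ 0.6097 -0.0699  0.0375]
bar R far [ 0.6086 -0.0138  0.0375]
bar L [ 0.571  -0.0703  0.0375]
bar L far [ 0.5695 -0.0142  0.0375]
bedcorner [ 0.6803 -0.1434  0.016 ]
bed R far [ 0.6783 -0.0274  0.016 ]
bed L [ 0.5626 -0.1018  0.016 ]
bed L far [ 0.5607 -0.0099  0.016 ]
hole [ 0.5891 -0.0271  0.0375]
```

The bar is parallel to the fence to within 0.1°, with a gap of about 16 mm in x and about 9 mm to the stop. Setting it down lightly and sliding most of the way.

To row units: 0.014 m is 0.0187, 0.013 m is 0.0173.

Request:
move_arm:
  plan:
    - {"delta_pos":[0,0.0053,0.0013],"turn":[0,0,0],"fingers":1}
    - {"delta_pos":[0.004,0.012,0.002],"turn":[0,0,0],"fingers":1}
    - {"delta_pos":[0.008,0.0173,0.002],"turn":[0,0,0],"fingers":1}
    - {"delta_pos":[0.008,0.0187,0.002],"turn":[0,0,0],"fingers":1}

```text
clock: 6.95
position: [0.6062, -0.1104, 0.0281]
ee_rot: [0.703, 0.711, 0.0, -0.0]
ft_force: [-6.2, 1.3, 6.8]
grip_width: 0.452
grasp_force: 63.2
```

To row units: 0.003 m is 0.004, 0.002 m is 0.0027.

Request:
move_arm:
  plan:
    - {"delta_pos":[0.0013,0.0013,-0.0007],"turn":[0,0,0],"fingers":1}
    - {"delta_pos":[0.0027,0.0013,-0.0007],"turn":[0,0,0],"fingers":1}
    - {"delta_pos":[0.004,0.0013,-0.0007],"turn":[0,0,0],"fingers":1}
    - {"delta_pos":[0.004,0.0013,-0.0007],"turn":[0,0,0],"fingers":1}

```text
clock: 7.45
position: [0.6064, -0.1089, 0.0282]
ee_rot: [0.704, 0.71, -0.001, 0.0]
ft_force: [-3.1, -4.1, -0.8]
grip_width: 0.453
grasp_force: 62.4
```

To row units: 0.002 m is 0.0027, 0.001 m is 0.0013.

Request:
move_arm:
  plan:
    - {"delta_pos":[0.0013,0.0007,0],"turn":[0,0,0],"fingers":1}
    - {"delta_pos":[0.0027,0.0013,0],"turn":[0,0,0],"fingers":1}
    - {"delta_pos":[0.0027,0.0013,0],"turn":[0,0,0],"fingers":1}

```text
clock: 7.82
position: [0.6065, -0.1088, 0.0282]
ee_rot: [0.704, 0.71, -0.002, 0.0]
ft_force: [-7.3, -8.3, 2.3]
grip_width: 0.449
grasp_force: 62.9
```

Run:
```python
from h import *
import pickle
o,w=wrist(); print(o["clock"],o["position"],o["ee_rot"],o["ft_force"],o["torque"])
pickle.dump(w,open("w6.pkl","wb"))
s=camera("side"); pickle.dump(s,open("s6.pkl","wb")); a=s["color"][155:255,250:350]
im=np.hstack([cv2.resize(w["color"][:260],(512,260)),cv2.resize(a,(260,260),interpolation=cv2.INTER_CUBIC)]); save("w6",im)
```

```text
7.825 [ 0.60645771 -0.10882287  0.02818308] [ 7.04175962e-01  7.10023039e-01 -1.82755159e-03  3.98337773e-04] [-7.3042229  -8.34540709  2.31547527] [-1.82164766  1.40349148  0.46327622]
```

View pics/w6.png

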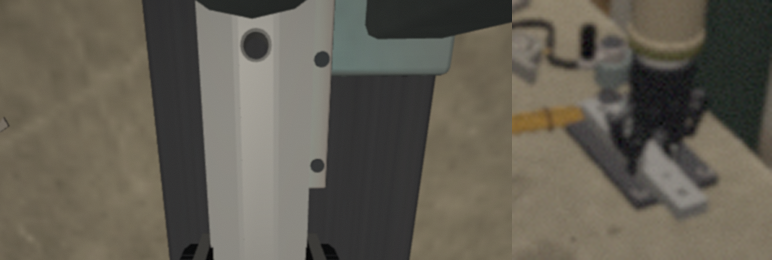

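The bar is flush with the fence in the left picture (edges meet at x≈308–330, and the fence end shows at v≈188). Both forces rise with no motion, so it's in the corner. A numeric check along y:

Run:
```python
from h import *
import pickle
w=pickle.load(open("w6.pkl","rb"))
for n,u,v,z in(("fence end",318,188,.03),("hole",256,45,.036),("barR",309,188,.036),("barR far",331,20,.036),("fence hole far",322,59,.03),("fence hole near",317,165,.03),("bedR",436,75,.016),("bedR2",412,250,.016)):
    print(n,np.round(world(w,u,v,z),4))
```

```text
fence end [ 0.6305 -0.0717  0.03  ]
hole [ 0.6047 -0.0181  0.036 ]
barR [ 0.6258 -0.0698  0.036 ]
barR far [ 0.63   -0.0101  0.036 ]
fence hole far [ 0.6288 -0.0221  0.03  ]
fence hole near [ 0.6295 -0.062   0.03  ]
bedR [ 0.6785 -0.027   0.016 ]
bedR2 [ 0.6807 -0.1074  0.016 ]
```

To row units: 0.004 m is 0.0053, 0.003 m is 0.004.

Request:
move_arm:
  plan:
    - {"delta_pos":[0.0013,-0.0007,-0.0009],"turn":[0,0,0],"fingers":1}
    - {"delta_pos":[0.004,-0.0013,-0.0009],"turn":[0,0,0],"fingers":1}
    - {"delta_pos":[0.0053,-0.0013,-0.0009],"turn":[0,0,0],"fingers":1}
    - {"delta_pos":[0.0053,0,-0.0009],"turn":[0,0,0],"fingers":1}
  force: 60

```text
clock: 8.43
position: [0.6064, -0.1083, 0.029]
ee_rot: [0.705, 0.709, -0.003, 0.002]
ft_force: [-6.9, -18.6, -1.7]
grip_width: 0.453
grasp_force: 62.5
```

That gives 18.6 N against the stop with no travel, so the bar is home. Easing off, opening and lifting.

To row units: -0.22 m is -0.2933, -0.003 m is -0.004.

Request:
move_arm:
  plan:
    - {"delta_pos":[-0.004,-0.0007,0],"turn":[0,0,0],"fingers":1}
    - {"delta_pos":[-0.0047,-0.0013,0],"turn":[0,0,0],"fingers":0.8}
    - {"delta_pos":[-0.0047,-0.002,0],"turn":[0,0,0],"fingers":0.35}
    - {"delta_pos":[-0.0047,-0.002,0],"turn":[0,0,0],"fingers":0.35}
    - {"delta_pos":[-0.0047,-0.002,0],"turn":[0,0,0],"fingers":0.35}
    - {"delta_pos":[-0.0047,-0.002,-0.0267],"turn":[0,0,0],"fingers":0.35}
    - {"delta_pos":[-0.0047,-0.002,-0.0667],"turn":[0,0,0],"fingers":0.35}
    - {"delta_pos":[-0.0047,-0.002,-0.1333],"turn":[0,0,0],"fingers":0.35}
    - {"delta_pos":[-0.0047,-0.002,-0.2133],"turn":[0,0,0],"fingers":0.35}
    - {"delta_pos":[-0.0047,-0.002,-0.28],"turn":[0,0,0],"fingers":0.35}
    - {"delta_pos":[-0.0047,-0.002,-0.2933],"turn":[0,0,0],"fingers":0.35}

```text
clock: 9.8
position: [0.6077, -0.106, 0.2543]
ee_rot: [0.704, 0.71, 0.003, 0.002]
ft_force: [0.4, 0.5, -0.3]
grip_width: 0.65
grasp_force: 0.0
```

Run:
```python
from h import *
import pickle
o,w=wrist(); pickle.dump(w,open("w7.pkl","wb")); print(o["clock"],o["position"],o["ee_rot"],o["ft_force"],o["grip_width"],o["joint_pos"])
t=camera("top"); pickle.dump(t,open("t7.pkl","wb"))
for n,c in(("w",w),("t",t)):
    W=cloud(c); col=c["color"].astype(int); f=np.isfinite(W).all(2)&(c["range_z"]>0)
    near=(abs(W[:,:,0]-.60)<.09)&(abs(W[:,:,1])<.09)&f
    k=near&(W[:,:,2]>.17)&(W[:,:,2]<.2)
    print(n,"knobtop",k.sum(),np.round(np.median(W[k],0),4) if k.any() else "")
    if k.any(): print(np.round(W[k].min(0),3),np.round(W[k].max(0),3), np.median(col[k],0))
    b=f&(abs(W[:,:,2]-.036)<.006)&(abs(W[:,:,0]-.605)<.06)&(abs(W[:,:,1]+.08)<.17)&(col.min(2)>110)
    if b.sum()>50:
        r=cv2.minAreaRect((W[b][:,:2]*1000).astype(np.float32)); print("bar",b.sum(),r)
```

```text
9.8 [ 0.60767244 -0.10602388  0.25428667] [0.70375083 0.71043802 0.00256356 0.00245233] [ 0.41627006  0.46180254 -0.29098506] 0.6496116658639542 [-0.43438179  0.34787807  0.68873591  1.50547049 -0.22515736  1.36136312
  0.27974962]
w knobtop 1235 [ 0.5634 -0.0121  0.1864]
[ 0.552 -0.022  0.17 ] [ 0.572 -0.001  0.189] [25. 24. 24.]
bar 6286 ((609.1559448242188, -75.20218658447266), (48.96156311035156, 245.36790466308594), 1.8618422746658325)
t knobtop 0 
bar 213 ((616.9727783203125, -74.42642974853516), (65.67793273925781, 246.42654418945312), 1.7375320196151733)
```

Run:
```python
from h import *
import pickle
for f in("w1.pkl","w7.pkl"):
    w=pickle.load(open(f,"rb")); W=cloud(w); col=w["color"].astype(int)
    near=(abs(W[:,:,0]-.59)<.09)&(abs(W[:,:,1])<.08)&(w["range_z"]>.12)
    k=near&(W[:,:,2]>.182)&(W[:,:,2]<.195)&(col.max(2)<60); P=W[k]
    print(f,"knob top",k.sum(),np.round(np.median(P,0),4),cv2.minEnclosingCircle((P[:,:2]*1000).astype(np.float32)))
    h,e=np.histogram(W[near][:,2],bins=np.arange(.08,.2,.005)); print(dict(zip(np.round(e,3),h)))
    for lo,hi in((.14,.15),(.15,.162)):
        q=W[near&(W[:,:,2]>lo)&(W[:,:,2]<hi)&(col.min(2)>60)]
        if len(q): print(lo,len(q),np.round(q.min(0),4),np.round(q.max(0),4),np.round(np.median(q,0),4))
```

```text
w1.pkl knob top 389 [0.5593 0.0097 0.1862] ((559.6441650390625, 8.123244285583496), 10.295923233032227)
{np.float64(0.08): np.int64(69), np.float64(0.085): np.int64(71), np.float64(0.09): np.int64(123), np.float64(0.095): np.int64(156), np.float64(0.1): np.int64(190), np.float64(0.105): np.int64(193), np.float64(0.11): np.int64(213), np.float64(0.115): np.int64(499), np.float64(0.12): np.int64(864), np.float64(0.125): np.int64(42), np.float64(0.13): np.int64(110), np.float64(0.135): np.int64(406), np.float64(0.14): np.int64(148), np.float64(0.145): np.int64(148), np.float64(0.15): np.int64(64), np.float64(0.155): np.int64(70), np.float64(0.16): np.int64(65), np.float64(0.165): np.int64(67), np.float64(0.17): np.int64(67), np.float64(0.175): np.int64(82), np.float64(0.18): np.int64(123), np.float64(0.185): np.int64(309), np.float64(0.19): np.int64(0)}
0.14 122 [ 0.5624 -0.0124  0.1401] [0.5958 0.018  0.1497] [0.5892 0.0059 0.1439]
0.15 3 [0.5685 0.0115 0.1503] [0.5696 0.0136 0.1554] [0.5696 0.0118 0.1551]
w7.pkl knob top 1073 [ 0.5625 -0.0117  0.1866] ((561.7449951171875, -11.60213756
[... 263 characters left out ...]
t64(0.115): np.int64(1198), np.float64(0.12): np.int64(2565), np.float64(0.125): np.int64(9), np.float64(0.13): np.int64(25), np.float64(0.135): np.int64(700), np.float64(0.14): np.int64(666), np.float64(0.145): np.int64(1118), np.float64(0.15): np.int64(932), np.float64(0.155): np.int64(52), np.float64(0.16): np.int64(41), np.float64(0.165): np.int64(33), np.float64(0.17): np.int64(31), np.float64(0.175): np.int64(54), np.float64(0.18): np.int64(228), np.float64(0.185): np.int64(922), np.float64(0.19): np.int64(0)}
0.14 846 [ 0.5634 -0.0224  0.14  ] [0.623  0.0205 0.15  ] [ 6.041e-01 -4.000e-04  1.444e-01]
0.15 15 [ 0.5618 -0.022   0.15  ] [ 0.5723 -0.0038  0.1592] [ 0.5697 -0.0167  0.1507]
```

The knob top is now at (0.562, −0.0117). It started at (0.560, 0.008), so something nudged it about 25° anticlockwise on the way. That's harmless, since the pad only rose. The axis is at about (0.6045, 0.003), and the 45 mm radius checks. Moving over the knob.

To row units: 0.0947 m is 0.1263, 0.085 m is 0.1133.

Request:
move_arm:
  plan:
    - {"delta_pos":[0.06,-0.0293,0.0267],"turn":[0,0,0],"fingers":0.35}
    - {"delta_pos":[0.1133,-0.056,0.0533],"turn":[0,0,0],"fingers":0.35}
    - {"delta_pos":[0.1263,-0.0597,0.0667],"turn":[0,0,0],"fingers":0.35}
    - {"delta_pos":[0.1263,-0.0597,0.0667],"turn":[0,0,0],"fingers":0.35}
    - {"delta_pos":[0.1263,-0.0597,0.0667],"turn":[0,0,0],"fingers":0.35}

```text
clock: 10.52
position: [0.561, -0.0126, 0.1992]
ee_rot: [0.704, 0.71, -0.0, 0.0]
ft_force: [0.5, -0.8, 0.7]
grip_width: 0.648
grasp_force: 0.0
```

To row units: 0.031 m is 0.0413, 0.001 m is 0.0013.

Request:
move_arm:
  plan:
    - {"delta_pos":[0.0013,0.0013,0.0213],"turn":[0,0,0],"fingers":0.35}
    - {"delta_pos":[0.0013,0.0013,0.0413],"turn":[0,0,0],"fingers":0.35}
    - {"delta_pos":[0.0013,0.0013,0.0413],"turn":[0,0,0],"fingers":0.6}
    - {"delta_pos":[0.0013,0.0013,0.0413],"turn":[0,0,0],"fingers":1}
    - {"delta_pos":[0.0013,0.0013,0.0413],"turn":[0,0,0],"fingers":1}
    - {"delta_pos":[0.0013,0.0013,0.0413],"turn":[0,0,0],"fingers":1}
    - {"delta_pos":[0.0013,0.0013,0.0413],"turn":[0,0,0],"fingers":1}
  force: 60

```text
clock: 11.4
position: [0.5614, -0.0102, 0.1681]
ee_rot: [0.704, 0.711, -0.0, -0.0]
ft_force: [-3.5, -0.7, 2.1]
grip_width: 0.233
grasp_force: 59.2
```

```bash
cat > circ.py <<'E'
import sys
from h import *
# tangential (resisting) and radial force, crank angle; then deltas for a clockwise path from the commanded azimuth
ax=np.array([.6045,.003]); o=get_obs(); p=o["position"][:2]-ax; f=o["ft_force"][:2]
r=np.hypot(*p); e=p/r; cw=np.array([e[1],-e[0]])
print("t%.2f r%.4f az%.1f Ftan%.2f Frad%.2f w%.2f"%(o["clock"],r,np.degrees(np.arctan2(p[1],p[0])),-f@cw,f@e,o["grip_width"]),np.round(o["ft_force"],1))
if len(sys.argv)>1:
    a0,step,n=map(float,sys.argv[1:4]); A=Ro.from_quat(o["ee_rot"]).as_matrix()
    P=lambda a:.045*np.array([np.cos(np.radians(a)),np.sin(np.radians(a)),0])
    for i in range(1,int(n)+1): print(np.round(A.T@(P(a0-i*step)-P(a0)),4)[:2].tolist())
E
python3 circ.py 199 15 12
```

```text
t11.40 r0.0451 az-162.9 Ftan-0.34 Frad3.54 w0.23 [-3.5 -0.7  2.1]
[0.0115, -0.0022]
[0.0233, -0.0014]
[0.0344, 0.0024]
[0.0441, 0.009]
[0.0518, 0.0179]
[0.0569, 0.0285]
[0.0592, 0.04]
[0.0583, 0.0517]
[0.0545, 0.0628]
[0.0479, 0.0725]
[0.039, 0.0802]
[0.0285, 0.0854]
```

The knob is gripped. First half turn clockwise, which is free for certain (contact needs at least 0.57 turn).

Request:
move_arm:
  plan:
    - {"delta_pos":[0.0153,-0.0029,0],"turn":[0,0,0],"fingers":1}
    - {"delta_pos":[0.0311,-0.0019,0],"turn":[0,0,0],"fingers":1}
    - {"delta_pos":[0.0459,0.0032,0],"turn":[0,0,0],"fingers":1}
    - {"delta_pos":[0.0588,0.012,0],"turn":[0,0,0],"fingers":1}
    - {"delta_pos":[0.0691,0.0239,0],"turn":[0,0,0],"fingers":1}
    - {"delta_pos":[0.0759,0.038,0],"turn":[0,0,0],"fingers":1}
    - {"delta_pos":[0.0789,0.0533,0],"turn":[0,0,0],"fingers":1}
    - {"delta_pos":[0.0777,0.0689,0],"turn":[0,0,0],"fingers":1}
    - {"delta_pos":[0.0727,0.0837,0],"turn":[0,0,0],"fingers":1}
    - {"delta_pos":[0.0639,0.0967,0],"turn":[0,0,0],"fingers":1}
    - {"delta_pos":[0.052,0.1069,0],"turn":[0,0,0],"fingers":1}
    - {"delta_pos":[0.038,0.1139,0],"turn":[0,0,0],"fingers":1}

```text
clock: 12.9
position: [0.6458, 0.0213, 0.1681]
ee_rot: [0.703, 0.711, -0.0, -0.002]
ft_force: [-12.9, 5.2, 9.0]
grip_width: 0.233
grasp_force: 60.5
```

```bash
python3 circ.py 19 15 8
```

```text
t12.90 r0.0451 az23.9 Ftan9.96 Frad-9.75 w0.23 [-12.9   5.2   9. ]
[-0.0115, 0.0022]
[-0.0233, 0.0014]
[-0.0343, -0.0025]
[-0.0441, -0.0091]
[-0.0517, -0.018]
[-0.0569, -0.0286]
[-0.0591, -0.0401]
[-0.0582, -0.0518]
```

Free turning reads 9.96 N, as described. I'll continue in shorter stretches, with the command centre shifted −2 mm in x.

To row units: -0.0441 m is -0.0588, -0.0343 m is -0.0457.

Request:
move_arm:
  plan:
    - {"delta_pos":[-0.0153,0.0009,0.0013],"turn":[0,0,0],"fingers":1}
    - {"delta_pos":[-0.0311,-0.0008,0.0013],"turn":[0,0,0],"fingers":1}
    - {"delta_pos":[-0.0457,-0.006,0.0013],"turn":[0,0,0],"fingers":1}
    - {"delta_pos":[-0.0588,-0.0148,0.0013],"turn":[0,0,0],"fingers":1}

```text
clock: 13.4
position: [0.64, -0.023, 0.1682]
ee_rot: [0.703, 0.712, 0.004, 0.003]
ft_force: [13.8, 1.4, -4.6]
grip_width: 0.236
grasp_force: 59.5
```

```bash
python3 circ.py -41 15 3
```

```text
t13.40 r0.0440 az-36.3 Ftan9.28 Frad10.30 w0.24 [13.8  1.4 -4.6]
[-0.0077, -0.0089]
[-0.0128, -0.0195]
[-0.015, -0.031]
```

To row units: -0.03 m is -0.04, -0.0185 m is -0.0247.

Request:
move_arm:
  plan:
    - {"delta_pos":[-0.0103,-0.0107,-0.0007],"turn":[0,0,0],"fingers":1}
    - {"delta_pos":[-0.0171,-0.0247,-0.0007],"turn":[0,0,0],"fingers":1}
    - {"delta_pos":[-0.02,-0.04,-0.0007],"turn":[0,0,0],"fingers":1}

```text
clock: 13.78
position: [0.6086, -0.0411, 0.1682]
ee_rot: [0.704, 0.71, 0.002, 0.003]
ft_force: [10.1, -1.3, -4.2]
grip_width: 0.231
grasp_force: 59.4
```

```bash
sed -i 's/\[.6045,.003\]/[.6041,.0035]/' circ.py; python3 circ.py -86 15 3
```

```text
t13.78 r0.0448 az-84.3 Ftan9.90 Frad2.34 w0.23 [10.1 -1.3 -4.2]
[0.0008, -0.0117]
[0.0047, -0.0228]
[0.0112, -0.0326]
```

To row units: -0.0326 m is -0.0435, -0.0228 m is -0.0304.

Request:
move_arm:
  plan:
    - {"delta_pos":[0.0011,-0.0156,0],"turn":[0,0,0],"fingers":1}
    - {"delta_pos":[0.0063,-0.0304,0],"turn":[0,0,0],"fingers":1}
    - {"delta_pos":[0.0149,-0.0435,0],"turn":[0,0,0],"fingers":1}

```text
clock: 14.15
position: [0.5752, -0.031, 0.1682]
ee_rot: [0.704, 0.71, 0.001, 0.003]
ft_force: [9.5, -5.1, -5.1]
grip_width: 0.231
grasp_force: 59.4
```

```bash
python3 circ.py -131 15 3
```

```text
t14.15 r0.0450 az-130.0 Ftan10.55 Frad-2.25 w0.23 [ 9.5 -5.1 -5.1]
[0.0089, -0.0077]
[0.0194, -0.0129]
[0.031, -0.0151]
```

To row units: 0.0194 m is 0.0259, -0.0129 m is -0.0172.

Request:
move_arm:
  plan:
    - {"delta_pos":[0.0119,-0.0103,0],"turn":[0,0,0],"fingers":1}
    - {"delta_pos":[0.0259,-0.0172,0],"turn":[0,0,0],"fingers":1}

```text
clock: 14.4
position: [0.5618, -0.0122, 0.1682]
ee_rot: [0.704, 0.71, 0.001, 0.003]
ft_force: [7.5, -8.1, -5.0]
grip_width: 0.235
grasp_force: 59.5
```

```bash
python3 circ.py -161 15 3
```

```text
t14.40 r0.0451 az-159.7 Ftan10.18 Frad-4.24 w0.23 [ 7.5 -8.1 -5. ]
[0.0115, -0.0023]
[0.0232, -0.0014]
[0.0344, 0.0024]
```

To row units: 0.0232 m is 0.0309, 0.0115 m is 0.0153.

Request:
move_arm:
  plan:
    - {"delta_pos":[0.0153,-0.0031,0],"turn":[0,0,0],"fingers":1}
    - {"delta_pos":[0.0309,-0.0019,0],"turn":[0,0,0],"fingers":1}

```text
clock: 14.65
position: [0.5595, 0.0101, 0.1682]
ee_rot: [0.705, 0.71, -0.0, 0.002]
ft_force: [2.1, -12.0, -0.2]
grip_width: 0.233
grasp_force: 60.0
```

```bash
python3 circ.py -191 15 3
```

```text
t14.65 r0.0451 az171.5 Ftan11.58 Frad-3.84 w0.23 [  2.1 -12.   -0.2]
[0.0111, 0.0038]
[0.0209, 0.0104]
[0.0286, 0.0192]
```

To row units: 0.0111 m is 0.0148, 0.0038 m is 0.0051.

Request:
move_arm:
  plan:
    - {"delta_pos":[0.0148,0.0051,0],"turn":[0,0,0],"fingers":1}

```text
clock: 14.78
position: [0.5625, 0.021, 0.1681]
ee_rot: [0.705, 0.709, -0.001, 0.001]
ft_force: [-4.0, -14.4, 5.9]
grip_width: 0.236
grasp_force: 60.6
```

```bash
python3 circ.py -206 15 2
```

```text
t14.78 r0.0451 az157.2 Ftan14.77 Frad-1.90 w0.24 [ -4.  -14.4   5.9]
[0.0098, 0.0065]
[0.0175, 0.0154]
```

To row units: 0.005 m is 0.0067, 0.003 m is 0.004.

Request:
move_arm:
  plan:
    - {"delta_pos":[0.0067,0.004,0],"turn":[0,0,0],"fingers":1}

```text
clock: 14.9
position: [0.5653, 0.0265, 0.168]
ee_rot: [0.704, 0.71, -0.001, 0.001]
ft_force: [-8.0, -12.0, 7.2]
grip_width: 0.231
grasp_force: 60.9
```

```bash
python3 circ.py -213 8 2
```

```text
t14.90 r0.0451 az149.3 Ftan14.42 Frad0.73 w0.23 [ -8.  -12.    7.2]
[0.005, 0.0038]
[0.0094, 0.0083]
```

To row units: 0.005 m is 0.0067, 0.0038 m is 0.0051.

Request:
move_arm:
  plan:
    - {"delta_pos":[0.0067,0.0051,0],"turn":[0,0,0],"fingers":1}

```text
clock: 15.02
position: [0.5685, 0.0311, 0.168]
ee_rot: [0.705, 0.71, -0.002, 0.001]
ft_force: [-10.8, -12.0, 9.5]
grip_width: 0.233
grasp_force: 61.2
```

```bash
python3 circ.py -221 8 2
```

```text
t15.03 r0.0450 az142.2 Ftan16.10 Frad1.15 w0.23 [-10.8 -12.    9.5]
[0.0044, 0.0045]
[0.0082, 0.0095]
```

That's 16.1 N against 10 N free, or +6 N and about 60 N at the pad, and it agrees with the angle fit (onset ≈ az 190°, 48° of wind-up gives about 56 N). It's snug. I'll relax the arm before letting go.

To row units: -0.0028 m is -0.0037, -0.0015 m is -0.002.

Request:
move_arm:
  plan:
    - {"delta_pos":[-0.002,-0.002,0],"turn":[0,0,0],"fingers":1}
    - {"delta_pos":[-0.0037,-0.0037,0.0013],"turn":[0,0,0],"fingers":1}
    - {"delta_pos":[-0.0037,-0.0037,0.0013],"turn":[0,0,0],"fingers":1}

```text
clock: 15.4
position: [0.5686, 0.0316, 0.1681]
ee_rot: [0.704, 0.711, 0.002, 0.002]
ft_force: [5.8, -2.0, 4.9]
grip_width: 0.231
grasp_force: 60.6
```

```bash
python3 circ.py
```

```text
t15.40 r0.0452 az141.6 Ftan-2.02 Frad-5.75 w0.23 [ 5.8 -2.   4.9]
```

Request:
move_arm:
  plan:
    - {"delta_pos":[-0.0007,0.002,0],"turn":[0,0,0],"fingers":1}
    - {"delta_pos":[-0.0007,0.002,0],"turn":[0,0,0],"fingers":0.35}
    - {"delta_pos":[-0.0007,0.002,0],"turn":[0,0,0],"fingers":0.35}
    - {"delta_pos":[-0.0007,0.002,0],"turn":[0,0,0],"fingers":0.35}
    - {"delta_pos":[-0.0007,0.002,-0.04],"turn":[0,0,0],"fingers":0.35}
    - {"delta_pos":[-0.0007,0.002,-0.1067],"turn":[0,0,0],"fingers":0.35}
    - {"delta_pos":[-0.0667,-0.002,-0.1333],"turn":[0,0,0],"fingers":0.35}
    - {"delta_pos":[-0.1333,-0.002,-0.1333],"turn":[0,0,0],"fingers":0.35}
    - {"delta_pos":[-0.1867,-0.002,-0.1333],"turn":[0,0,0],"fingers":0.35}
    - {"delta_pos":[-0.1867,-0.002,-0.1333],"turn":[0,0,0],"fingers":0.35}

```text
clock: 16.65
position: [0.5656, -0.1124, 0.2666]
ee_rot: [0.706, 0.709, -0.0, 0.0]
ft_force: [-0.5, 0.0, 0.0]
grip_width: 0.647
grasp_force: 0.0
```

Run:
```python
from h import *
o,w=wrist(); print(o["clock"],o["position"],o["ft_force"])
W=cloud(w); col=w["color"].astype(int); f=w["range_z"]>.12
k=f&(W[:,:,2]>.182)&(W[:,:,2]<.195)&(col.max(2)<60)&(abs(W[:,:,0]-.6)<.09)&(abs(W[:,:,1])<.08)
if k.any(): print("knob",np.round(np.median(W[k],0),4))
b=f&(abs(W[:,:,2]-.036)<.004)&(abs(W[:,:,0]-.603)<.035)&(abs(W[:,:,1]+.08)<.17)&(col.min(2)>95)
P=W[b]
for y in np.arange(-.2,.05,.02):
    q=P[abs(P[:,1]-y)<.003]
    if len(q)>5: print(round(y,2),len(q),np.round([q[:,0].min(),q[:,0].max(),np.median(q[:,2])],4))
print("yrange",P[:,1].min(),P[:,1].max())
```

```text
16.65 [ 0.56559123 -0.11241402  0.26662061] [-0.49874758  0.03033606  0.04311746]
-0.2 19 [0.5888 0.614  0.0355]
-0.18 148 [0.5883 0.6274 0.0355]
-0.16 170 [0.5879 0.6276 0.0358]
-0.14 147 [0.5874 0.6266 0.0356]
-0.12 182 [0.5869 0.6263 0.0356]
-0.1 181 [0.5865 0.6255 0.0357]
-0.08 195 [0.586  0.6256 0.0358]
-0.06 195 [0.5856 0.6253 0.0359]
-0.04 232 [0.5851 0.6253 0.0359]
-0.02 196 [0.5847 0.6295 0.0359]
-0.0 27 [0.5842 0.5885 0.0357]
0.02 36 [0.5838 0.5898 0.0356]
0.04 7 [0.6051 0.6088 0.0357]
yrange -0.1981496111383525 0.042307640682818635
```

The bar lies flat, spans y −0.198 to +0.042 against the fence and stop, and the robot is clear. Handing in.

```bash
python3 -c "
from workcell import hand_in
print(hand_in())"
```

```text
the job is handed in; nothing more can be done
None
```

The bar is home in the corner of the nest and the clamp is snugged at about 60 N by feel, roughly 6 N over free turning. The robot is clear and the job is handed in at about 17 s; on the way in, something nudged the crank about 25° anticlockwise, before any clamping.

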